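# Hang the chalk holder on the ball cabinet

## Task

Hang the walnut chalk holder on the screw in the end of the ball cabinet: pass its keyhole over the screw head, lay the plate against the panel and slide it down until it is fully home, feeling for the screw gently, because it sits only roughly on its pencil mark and strains easily (keep under 25 N). Let go of the holder, then put the blue chalk into its tray. Leave everything else where it is.

Things in the scene. Friction and masses are not known exactly. Their poses are not given: they have to be found in the camera images.
- holder: Walnut tray on an upright brass plate, standing on the table, 0.15 to 0.23 kg. Origin: underside, under the best grip point; z up. Plate 60 wide (y), 75 high from the underside, front at x=38 mm, back face at x=42. Tray x -18 to 38, y -28 to 28 (flat sides to grip), 40 high, walls 3, floor 4, open on top. Hung, its back lies on the cabinet's end panel and it has the cabinet's yaw.
- hole (a point): Centre of the keyhole's wide part (16 mm across), on the plate's back face: (42, 0, 40) mm in the holder frame. 45-degree flanks lead from it up into a slot 8.5 mm wide.
- slot_end (a point): Where the screw's axis lies when the holder is fully home, on the plate's back face: (42, 0, 60) mm in the holder frame, 20 mm above hole; the slot ends 3 mm higher.
- cabinet: Fixed oak cabinet for billiard balls, 300 long (x), 170 wide (y), 200 high. Origin: centre of its underside. Its plain end panel is the upright face at x = -150, looking to its -x; the screw stands in that panel.
- mark (a point): Pencil cross on the end panel, 182 mm up; x points into the panel, y along it, z up. A rigid screw stands here, square to the panel, up to 7 mm off the mark in y and in z (not measured: see or feel it). Neck 6 mm thick; pan head 13 mm wide, 6.5 to 11.5 mm off the panel, front rim bevelled 1 mm. If the hole is not over the head the plate stops 10 to 11.5 mm off the panel, else at it.
- chalk_blue: blue cube of cue chalk, 22 mm, 20 g; origin at the centre of its underside, z up, sides along x and y
- chalk_red: red cube of cue chalk, 22 mm; stays where it is
- tumbler: amber glass tumbler, 72 wide, 90 high, origin at the centre of its underside; stays where it is
- screwdriver: screwdriver lying on the table, 190 long, about 30 thick; stays where it is
- polish: bottle of cue polish, 48 wide, 120 high, origin at its underside; stays where it is
There are look-alikes about, which are no part of the job. Leave any purple or turquoise look-alike of the holder alone.

How it is judged:
On the way, in this order (a step that is already met when the one before it is completed fails the run):
1. the holder hangs fully home on the screw, its plate against the panel, let go (z of slot_end in the frame of mark between -0.009 and 0.009 m and y of slot_end in the frame of mark between -0.01 and 0.01 m and x of slot_end in the frame of mark above -0.005 m and angle between holder's own z axis and vertical below 0.15 rad and contact force between holder and the arm below 0.1 N and contact force between holder and the fingers below 0.1 N), for 0.2 s.
2. the blue chalk is in the holder's tray (x of chalk_blue in the frame of holder between -0.018 and 0.038 m and y of chalk_blue in the frame of holder between -0.028 and 0.028 m and z of chalk_blue in the frame of holder between -0.005 and 0.025 m), for 0.2 s.
At the end, for the whole second after the job is handed in: The holder hangs free and at rest on the screw: slot_end within 9 mm in height and 10 mm sideways of the mark (screw up to 7 mm off it; unlocked it is 13 mm or more too high), within 5 mm of the panel, upright within 0.15 rad. The blue chalk lies at rest in its tray (all of step 2 and z of slot_end in the frame of mark between -0.009 and 0.009 m and y of slot_end in the frame of mark between -0.01 and 0.01 m and x of slot_end in the frame of mark above -0.005 m and angle between holder's own z axis and vertical below 0.15 rad and linear speed of holder below 0.02 m/s and linear speed of chalk_blue below 0.03 m/s); the robot touches nothing.
It fails at once if the holder is forced against the cabinet or its screw with more than 25 N (contact force between holder and cabinet above 25 N).
It fails at once if a bystander (red chalk, tumbler, screwdriver, polish) is moved more than 30 mm (distance of any of chalk_red, tumbler, screwdriver, polish from where it was at the start of the episode above 0.03 m).
It also fails if it takes over 67 s, if anything falls off the work surface, if the arm or the gripper's body presses on something with over 40 N, if the wrist force passes 120 N, or if a joint passes its speed limit or range.

## Robot

A 6-joint arm with a two-finger parallel gripper is mounted at the origin on the work surface. World frame = base frame: x ahead of the robot, y to its left, z up, the work surface at z = 0. Lengths are in m, angles in rad, forces in N, time in s.
With the tool pointing down it reaches from about 0.225 to 0.875 m from the base axis. Payload 3.4 kg.
Tool frame: the origin (TCP) lies between the finger pads; the fingertips stand 19 mm ahead of it and the grasp point (between the pads) is the TCP; z points along the fingers, y is the line along which they close (so a half turn about z gives the same grasp; the last joint's range is limited). The gripper opens to 85 mm and grips with 20 to 120 N. Pads are 22 mm wide; open, the fingers measure 114 mm over their backs; the gripper's body (76 mm by 85 mm) begins 54 mm behind the grasp point. The pads swing forward as they close: fully open they stand 13 mm farther back than shut.
Start: joints at [1.222, 0.276, 1.505, -0, 1.361, -0.121], TCP at [0.13, 0.56, 0.25] pointing down, gripper open.
Joint ranges: [-2.89, 2.89], [-0.75, 2.08], [0.22, 2.7], [-1.18, 4.32], [0.11, 2.71], [-2.7, 2.7]. Speed limits (rad/s): [2.57, 2.57, 3.14, 3.14, 3.14, 3.14].

## Interface

Orientations are given as a unit quaternion [w, x, y, z].
In Python, from rig import get_state, imaging, ticket gives the robot as it stands. The module is installed in compiled form; this text tells all that it offers.
- The arm moves only by the shell command python3 -m inch 'ROWS' [FORCE]. ROWS is JSON, a list of rows, each an object with "claw": the opening, from -1 (shut) to 1 (fully open); "travel": the shift along the world's x, y, z in units of 200 mm (1.0 is 200 mm), a list of three; "turn": the turn about the world's z in units of 180 degrees (1.0 is 180 degrees). A call has 1 to 5 rows; each row is the pose to reach, as a shift and turn from the pose commanded when the call began, turning the shorter way round; what a row does not reach only later rows make up. A row lasts 1/10 s, in which the tool goes at most 50 mm and 8.59 degrees, less where a joint would pass 70% of its speed; a pose out of reach is approached as far as the arm can. A call with a number of a shift or a turn outside -1 to 1 is refused whole. A call with a gripper value outside its range is refused whole. The fingers move at their own pace and stop on an object; FORCE is the grip in N (left out, the last holds). Time passes only in rows, so rows that repeat a pose let the fingers close. It gives the time, the measured TCP pose, the force, the opening and the grip force at its end, in the units of the state.
- get_state(): the state, without advancing time (a new reading comes with each control period).
- imaging.get_image(name): name is "scene" or "side" or "wrist"; returns the picture (384x512x3 uint8, red, green, blue); there is no depth.
- imaging.camera_params(name): a dict with "camera_matrix" (3x3 intrinsics, pixels), "cam_to_world" (4x4, takes a point from camera to world coordinates); the wrist camera has in their place "T_tool_cam" (4x4, takes a point from camera to tool coordinates, whose origin is the TCP and whose axes are the flange's). Camera axes: x right, y down, z forward; pixel columns grow to the right and rows downward; lengths in m; the calibration is good to about 2 mm. A picture is of the moment at which its call begins: read the wrist's pose just before it. camera_params takes no time and is no camera call.
- ticket.sign_off(): hands the job in; it is judged then, once.
The state is a dict: "clock": time; "qpos": joint angles; "qd": joint speeds; "effort": joint torques, N m; "position": TCP position; "ee_rot": TCP orientation; "contact_force": force on the tool from outside, world axes, zero at the start; "moment": the same for the moment, N m; "width": finger opening in m; "gripper_force": force on a finger pad.
Only numpy, scipy, OpenCV 4.12 (cv2) and the standard library are available. Lean on these libraries where they do the work, as an engineer would, in place of code of your own. Each camera call takes 0.05 s, during which the arm holds its last target. There are 200 camera calls.

## Working session

There is one attempt and no reset: what is moved stays moved. The work goes in short steps, Python scripts to look and compute and a shell command to move; the robot and the scene stay as the last step left them, time stands still between calls to the robot, and variables do not carry over. Pictures are saved under pics/ and viewed, at most 10 in all, crops included, and the job is handed in when it is done.

```bash
mkdir -p pics; python3 - <<'E'
from rig import get_state, imaging
import cv2,numpy as np
np.set_printoptions(precision=4,suppress=True)
print(get_state())
for n in ("scene","side","wrist"):
    im=imaging.get_image(n); cv2.imwrite(f"pics/{n}0.png",im[...,::-1]); print(n,imaging.camera_params(n))
a=cv2.imread("pics/scene0.png");b=cv2.imread("pics/side0.png")
E
```

```text
{'clock': 0.0, 'qpos': array([ 1.222 ,  0.2766,  1.5061,  0.    ,  1.3607, -0.121 ]), 'qd': array([-0.001 ,  0.0008,  0.0006, -0.0016,  0.0001, -0.0002]), 'effort': array([ -0.0016, -41.677 , -24.5806,  -0.0005,   0.0109,   0.    ]), 'position': array([0.1297, 0.5597, 0.2494]), 'ee_rot': array([-0.0002,  0.1137,  0.9935, -0.0009]), 'contact_force': array([-1.1444,  0.627 , -0.3463]), 'moment': array([-0.0702,  0.0375, -0.0186]), 'gripper_force': 0.0, 'width': 0.08552688929605172}
scene {'camera_matrix': array([[375.0279,   0.    , 253.3953],
       [  0.    , 375.0279, 194.1986],
       [  0.    ,   0.    ,   1.    ]]), 'cam_to_world': array([[ 0.3255,  0.6837, -0.6531,  1.2366],
       [ 0.9455, -0.2322,  0.2281, -0.2812],
       [ 0.0043, -0.6918, -0.7221,  0.8793],
       [ 0.    ,  0.    ,  0.    ,  1.    ]])}
side {'camera_matrix': array([[354.5181,   0.    , 257.8742],
       [  0.    , 354.5181, 187.4702],
       [  0.    ,   0.    ,   1.    ]]), 'cam_to_world': array([[-1.    , -0.0069,  0.0006,  0.5833],
       [-0.0049,  0.6416, -0.767 ,  0.648 ],
       [ 0.0049, -0.767 , -0.6417,  0.7021],
       [ 0.    ,  0.    ,  0.    ,  1.    ]])}
wrist {'camera_matrix': array([[344.0628,   0.    , 258.771 ],
       [  0.    , 344.0628, 188.2796],
       [  0.    ,   0.    ,   1.    ]]), 'T_tool_cam': array([[-0.0003, -0.9646, -0.2638,  0.0671],
       [ 1.    , -0.0003, -0.0001, -0.0015],
       [-0.    , -0.2638,  0.9646, -0.123 ],
       [ 0.    ,  0.    ,  0.    ,  1.    ]])}
```

View pics/scene0.png

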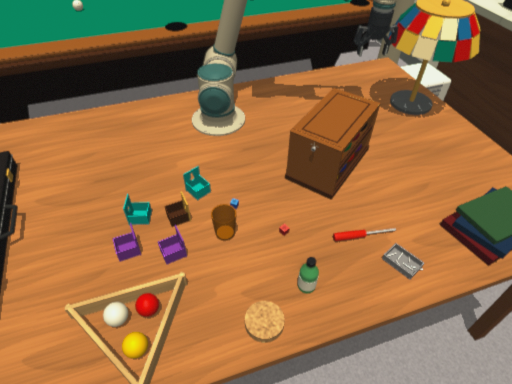

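View pics/side0.png

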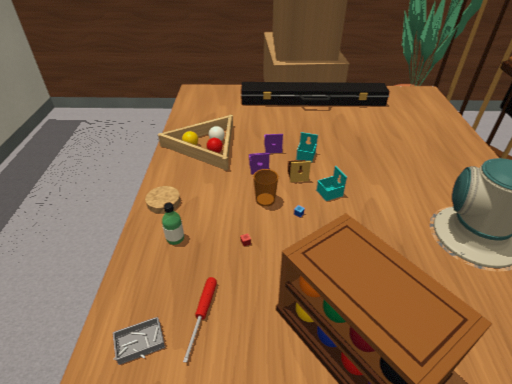

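Scene view: the walnut/brass holder is at about (177,210), side view (299,171). Possible confusions are the turquoise ones at (138,211) and (197,183), and the purple ones at (127,245) and (172,247). Dark walnut with a brass plate fits only (177,210). The blue chalk is at (235,203), the red chalk at (284,230), and the screw on the cabinet end at (313,147).

```bash
cat > h.py <<'E'
import numpy as np,cv2
from rig import get_state,imaging
from scipy.spatial.transform import Rotation as R
np.set_printoptions(precision=4,suppress=True)
def cam(n,st=None):
    p=imaging.camera_params(n);K=p["camera_matrix"]
    if "cam_to_world" in p: return K,p["cam_to_world"]
    T=np.eye(4);w,x,y,z=st["ee_rot"];T[:3,:3]=R.from_quat([x,y,z,w]).as_matrix();T[:3,3]=st["position"]
    return K,T@p["T_tool_cam"]
def ray(c,uv):
    K,T=c;d=T[:3,:3]@np.linalg.solve(K,[uv[0],uv[1],1.]);return T[:3,3],d/np.linalg.norm(d)
def plane(c,uv,z):
    o,d=ray(c,uv);return o+d*(z-o[2])/d[2]
def cross(c1,u1,c2,u2):
    o,d=ray(c1,u1);p,e=ray(c2,u2)
    s=np.linalg.lstsq(np.c_[d,-e],p-o,rcond=None)[0];a=o+s[0]*d;b=p+s[1]*e
    return (a+b)/2,np.linalg.norm(a-b)
def proj(c,P):
    K,T=c;q=K@(T[:3,:3].T@(np.asarray(P)-T[:3,3]));return q[:2]/q[2]
E
python3 - <<'E'
from h import *
a=cv2.imread("pics/scene0.png");b=cv2.imread("pics/side0.png")
A=cv2.resize(a[165:245,155:255],None,fx=4,fy=4,interpolation=2)
B=cv2.resize(b[140:220,250:350],None,fx=4,fy=4,interpolation=2)
C=cv2.resize(a[85:200,280:380],(400,460),interpolation=2)[:280]
D=cv2.resize(b[210:384,270:490],(400,280),interpolation=2)
cv2.imwrite("pics/c1.png",np.vstack([np.hstack([A,B])[:320],np.hstack([C,D])]))
S,D=cam("scene"),cam("side")
print("chalk",cross(S,(235,203),D,(299,211)),"screw",plane(S,(313,147),.182))
print("holder",cross(S,(177,210),D,(299,171)))
E
```

```text
chalk (array([ 0.4685, -0.0743,  0.0118]), np.float64(0.0018041233850940308)) screw [0.481  0.1669 0.182 ]
holder (array([ 0.452 , -0.251 ,  0.0216]), np.float64(0.004717870032200314))
```

View pics/c1.png

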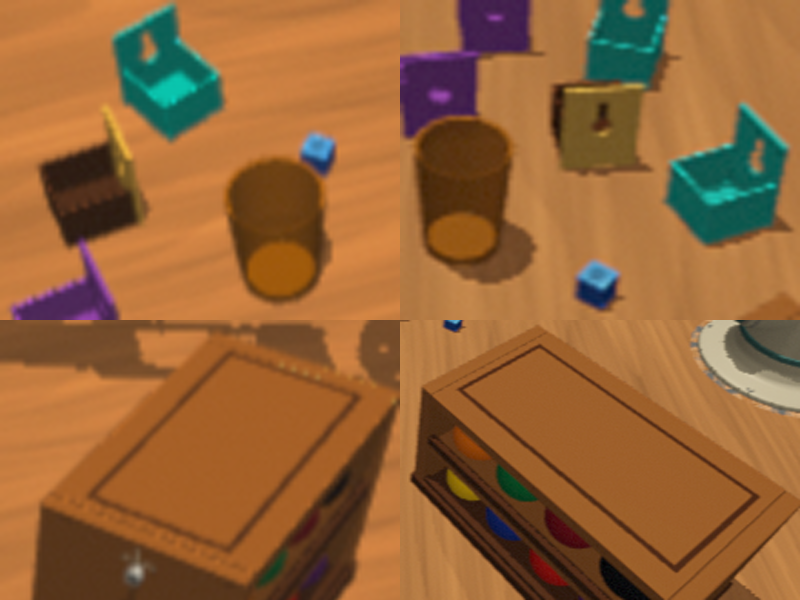

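The crop confirms the brown tray with a brass keyhole plate, its plate facing roughly +y. The screw head is at scene (313,149), with its pencil cross just above, near (314,145).

```bash
python3 - <<'E'
from h import *
S,D=cam("scene"),cam("side")
P=lambda c,u,z:plane(c,u,z)
for n,u in dict(NL=(290.5,130),FR=(342,151.2),FL=(333.7,88.7),BR=(379,104.5)).items(): print("scene",n,P(S,u,.2))
for n,u in dict(NL=(347,215),FR=(283.7,252.3),BR=(443,384),BL=(490,317)).items(): print("side",n,P(D,u,.2))
a,b=P(D,(289.3,161.3),.075),P(D,(310.8,161.8),.075);print("plate top",a,b,np.degrees(np.arctan2(*(b-a)[1::-1])),np.linalg.norm(a-b))
a,b=P(D,(290.8,182.5),0),P(D,(308.8,181),0);print("plate bot",a,b)
for u in ((182,191.5),(190,219)):print("sc top",P(S,u,.075))
for u in ((165.5,207),(172.5,226)):print("tray -x top/bot",P(S,u,.04),P(S,u,0))
E
```

```text
scene NL [0.4056 0.1259 0.2   ]
scene FR [0.5437 0.225  0.2   ]
scene FL [0.2358 0.3586 0.2   ]
scene BR [0.3708 0.4534 0.2   ]
side NL [0.403  0.1327 0.2   ]
side FR [0.5361 0.2304 0.2   ]
side BR [0.3355 0.4527 0.2   ]
side BL [0.2244 0.3552 0.2   ]
plate top [ 0.4894 -0.226   0.075 ] [ 0.4245 -0.2242  0.075 ] 178.39155098561253 0.06487398076174611
plate bot [ 0.4806 -0.2167  0.    ] [ 0.4232 -0.2248  0.    ]
sc top [ 0.43   -0.2254  0.075 ]
sc top [ 0.5429 -0.2258  0.075 ]
tray -x top/bot [ 0.443  -0.2827  0.04  ] [ 0.4052 -0.2828  0.    ]
tray -x top/bot [ 0.5222 -0.2764  0.04  ] [ 0.4882 -0.2761  0.    ]
```

```bash
r='{"claw":1,"travel":[0.62,-0.82,0.3],"turn":-0.238}'; 
python3 -m inch '[{"claw":1,"travel":[0.1,-0.1,0.3],"turn":-0.1},{"claw":1,"travel":[0.62,-0.82,0.3],"turn":-0.238},{"claw":1,"travel":[0.62,-0.82,0.3],"turn":-0.238},{"claw":1,"travel":[0.62,-0.82,0.3],"turn":-0.238},{"claw":1,"travel":[0.62,-0.82,0.3],"turn":-0.238}]'
python3 -m inch '[{"claw":1,"travel":[0.62,-0.82,0],"turn":-0.238},{"claw":1,"travel":[0.62,-0.82,0],"turn":-0.238},{"claw":1,"travel":[0.62,-0.82,0],"turn":-0.238},{"claw":1,"travel":[0.62,-0.82,0],"turn":-0.238},{"claw":1,"travel":[0.62,-0.82,0],"turn":-0.238}]'
python3 -c "
from h import *
s=get_state();print(s['position'],s['clock'],s['qpos'],np.degrees(R.from_quat(s['ee_rot'][[1,2,3,0]]).as_matrix()[:,0]))"
```

```text
clock: 0.65
position: [0.2549, 0.3937, 0.3105]
ee_rot: [0.001, 0.472, 0.882, -0.0]
contact_force: [-0.6, 1.0, 0.8]
width: 0.0855
gripper_force: 0.0
clock: 1.15
position: [0.3809, 0.2278, 0.3101]
ee_rot: [0.002, 0.763, 0.646, -0.0]
contact_force: [0.3, 0.2, 0.0]
width: 0.0853
gripper_force: 0.0
[0.3809 0.2278 0.3101] 1.15 [ 0.3846  0.0437  1.647  -0.0032  1.4505  0.5503] [ 9.4299 56.5143 -0.1425]
```

```bash

python3 -m inch '[{"claw":1,"travel":[0.62,-0.81,0],"turn":-0.244},{"claw":1,"travel":[0.62,-0.81,0],"turn":-0.244},{"claw":1,"travel":[0.62,-0.81,0],"turn":-0.244},{"claw":1,"travel":[0.62,-0.81,0],"turn":-0.244},{"claw":1,"travel":[0.62,-0.81,-0.1],"turn":-0.244}]'
python3 -m inch '[{"claw":1,"travel":[0,0,-0.25],"turn":-0.005},{"claw":1,"travel":[0,0,-0.25],"turn":-0.005},{"claw":1,"travel":[0,0,-0.25],"turn":-0.005},{"claw":1,"travel":[0,0,-0.25],"turn":-0.005}]'
python3 - <<'E'
from h import *
s=get_state();im=imaging.get_image("wrist")[...,::-1];cv2.imwrite("pics/w1.png",im);c=cam("wrist",s)
np.save("w1.npy",c[1]);print(s['position'],s['clock'],proj(c,(0.472+.005,.178-.007,.182)))
E
```

```text
clock: 1.65
position: [0.507, 0.0654, 0.2917]
ee_rot: [0.003, 0.947, 0.322, 0.003]
contact_force: [-0.6, -0.3, -0.3]
width: 0.0857
gripper_force: 0.0
clock: 2.05
position: [0.5037, 0.0705, 0.2429]
ee_rot: [0.001, 0.947, 0.321, 0.002]
contact_force: [0.7, 0.9, 1.0]
width: 0.0859
gripper_force: 0.0
[0.5037 0.0705 0.2429] 2.05 [ 77.7997 144.1024]
```

View pics/w1.png

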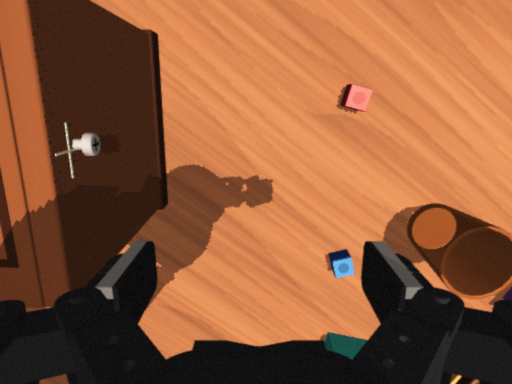

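The wrist view shows the screw's pan head at about (91,145) and the pencil cross centred near (71,151). It also shows the panel's upper edge from (28,0) to (55,300), the blue chalk at (342,264), and the red chalk at (357,97).

```bash
python3 - <<'E'
from h import *
im=cv2.imread("pics/w1.png");c=(cam("wrist",get_state())[0],np.load("w1.npy"))
g=im[120:190,45:115];hsv=cv2.cvtColor(g,cv2.COLOR_BGR2HSV)
m=((hsv[...,1]<70)&(hsv[...,2]>70)).astype(np.uint8)
n,l,st,ce=cv2.connectedComponentsWithStats(m);print(st,ce+[45,120])
# top edge of panel: brightness drop along rows
gray=cv2.cvtColor(im,cv2.COLOR_BGR2GRAY).astype(float)
pts=[]
for r in list(range(10,100,6))+list(range(185,200,4)):
    d=np.diff(cv2.GaussianBlur(gray,(5,5),0)[r,20:70]);k=np.argmin(d);pts.append((20+k+.5,r))
print(pts[:4],pts[-4:])
P=np.array([plane(c,p,.2) for p in pts]);vx,vy,x0,y0=cv2.fitLine(P[:,:2].astype(np.float32),cv2.DIST_HUBER,0,.001,.001).ravel()
print("top edge yaw",np.degrees(np.arctan2(vy,vx)),x0,y0)
print("bottom yaw",[plane(c,p,0) for p in((153,32),(166,207))])
mk=plane(c,(71,151),.182);print("mark",mk)
E
python3 -c "
import cv2
im=cv2.imread('pics/w1.png');cv2.imwrite('pics/w1c.png',cv2.resize(im[110:190,20:120],(800,600),interpolation=2))"
```

```text
[[   0    0   70   70 4312]
 [  10    3   45   55  588]] [[ 79.2653 155.7029]
 [ 81.2211 145.6786]]
[(np.float64(28.5), 10), (np.float64(29.5), 16), (np.float64(30.5), 22), (np.float64(30.5), 28)] [(np.float64(54.5), 185), (np.float64(54.5), 189), (np.float64(55.5), 193), (np.float64(54.5), 197)]
top edge yaw 36.601986 0.49094704 0.18764158
bottom yaw [array([0.5406, 0.2279, 0.    ]), array([0.3973, 0.1181, 0.    ])]
mark [0.4715 0.172  0.182 ]
```

View pics/w1c.png

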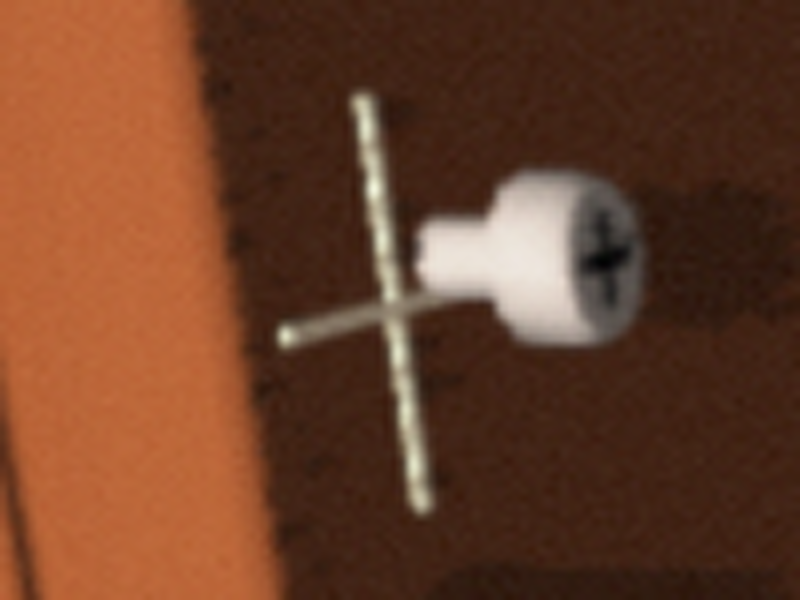

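```bash
python3 - <<'E'
from h import *
c=(cam("wrist",get_state())[0],np.load("w1.npy"))
t=np.radians(36.6);out=np.array([np.sin(t),-np.cos(t),0]);al=np.array([np.cos(t),np.sin(t),0])
mk=plane(c,(69,151.3),.182);e=np.array([.4909,.1876,.2])
print("mark",mk,"out",[out@p for p in(mk,e,[.5406,.2279,0],[.3973,.1181,0],[.472,.178,0])])
d0=(out@mk+out@e)/2
def onpl(c,u,d):
    o,r=ray(c,u);return o+r*(d-out@o)/(out@r)
f=onpl(c,(95.75,144.4),d0+.0115);f2=onpl(cam("scene"),(313.25,148.75),d0+.0115)
for q in(f,f2):print("screw",q,"along",al@q,al@(q-mk),"axis point on panel",q-.0115*out)
print("chalk",plane(c,(342,268),.022),plane(c,(342,264),.022))
E
```

```text
mark [0.4707 0.1728 0.182 ] out [np.float64(0.14191350910857628), np.float64(0.14207823277476772), np.float64(0.13935706481035692), np.float64(0.14206739900376852), np.float64(0.13851663039975226)]
screw [0.48   0.1653 0.1752] along 0.48388634802821173 0.002939607960808325 axis point on panel [0.4731 0.1745 0.1752]
screw [0.483  0.1675 0.1768] along 0.48758570776679877 0.00663896769939533 axis point on panel [0.4761 0.1767 0.1768]
chalk [ 0.4656 -0.0761  0.022 ] [ 0.4692 -0.0729  0.022 ]
```

```bash

python3 -m inch '[{"claw":1,"travel":[-0.12,-0.84,0],"turn":0.15},{"claw":1,"travel":[-0.12,-0.84,0],"turn":0.15},{"claw":1,"travel":[-0.12,-0.84,0],"turn":0.15},{"claw":1,"travel":[-0.12,-0.84,0],"turn":0.15},{"claw":1,"travel":[-0.12,-0.84,0],"turn":0.15}]'
python3 -m inch '[{"claw":1,"travel":[-0.12,-0.84,-0.2],"turn":0.15},{"claw":1,"travel":[-0.12,-0.84,-0.2],"turn":0.15},{"claw":1,"travel":[-0.12,-0.84,-0.2],"turn":0.15},{"claw":1,"travel":[-0.12,-0.84,-0.2],"turn":0.15},{"claw":1,"travel":[-0.12,-0.84,-0.2],"turn":0.15}]'
python3 -m inch '[{"claw":1,"travel":[0,0,0],"turn":0},{"claw":1,"travel":[0,0,0],"turn":0}]'
python3 - <<'E'
from h import *
s=get_state();im=imaging.get_image("wrist")[...,::-1];cv2.imwrite("pics/w2.png",im);c=cam("wrist",s)
np.save("w2.npy",c[1]);print(s['position'],s['clock'],s['contact_force'])
E
```

```text
clock: 2.6
position: [0.479, -0.1022, 0.2429]
ee_rot: [0.003, 0.847, 0.531, 0.001]
contact_force: [0.5, 0.4, -0.3]
width: 0.0853
gripper_force: 0.0
clock: 3.1
position: [0.4546, -0.2698, 0.201]
ee_rot: [0.002, 0.7, 0.715, -0.001]
contact_force: [-0.7, 0.4, -0.2]
width: 0.0854
gripper_force: 0.0
clock: 3.3
position: [0.4548, -0.2647, 0.2015]
ee_rot: [0.001, 0.698, 0.716, 0.001]
contact_force: [0.4, 0.1, 0.4]
width: 0.0853
gripper_force: 0.0
[ 0.4548 -0.2647  0.2015] 3.3 [0.3873 0.1283 0.4049]
```

View pics/w2.png

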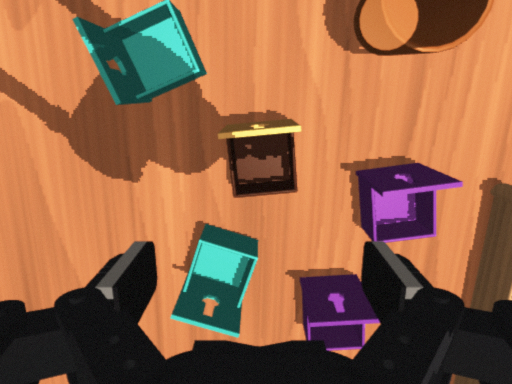

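The wrist view shows the brown tray with its rim at (230..297, 134..195) and the brass plate edge from (219,136) to (300,126). Turquoise trays are at (150,50) and (215,280), purple ones at (405,200) and (338,310), and the tumbler is at upper right.

```bash
python3 - <<'E'
from h import *
im=cv2.imread("pics/w2.png");c=(cam("wrist",get_state())[0],np.load("w2.npy"))
hsv=cv2.cvtColor(im,cv2.COLOR_BGR2HSV)
cv2.imwrite("pics/w2c.png",cv2.resize(im[110:210,205:315],(660,600),interpolation=2))
m=((hsv[...,0]>20)&(hsv[...,0]<35)&(hsv[...,1]>90)&(hsv[...,2]>110)).astype(np.uint8);m[:100]=0;m[220:]=0
n,l,st,ce=cv2.connectedComponentsWithStats(m);k=1+np.argmax(st[1:,4]);print(st[k])
ys,xs=np.nonzero(l==k)
lo=[(x,ys[xs==x].max()+.5) for x in range(xs.min()+3,xs.max()-2)]
P=np.array([plane(c,p,.075) for p in lo]);vx,vy,x0,y0=cv2.fitLine(P[:,:2].astype(np.float32),cv2.DIST_HUBER,0,.001,.001).ravel()
print("front top edge dir",np.degrees(np.arctan2(vy,vx)),"at x.45 y=",y0+(.455-x0)*vy/vx,"ends",P[0],P[-1])
for u in((234,195),(296.5,191.5),(229,139),(294,134.5)):print(plane(c,u,.04))
E
```

```text
[232 124  69  13 439]
front top edge dir 6.418074 at x.45 y= -0.22743294 ends [ 0.4362 -0.2292  0.075 ] [ 0.4808 -0.2246  0.075 ]
[ 0.4334 -0.2837  0.04  ]
[ 0.4871 -0.2793  0.04  ]
[ 0.429  -0.2357  0.04  ]
[ 0.4824 -0.2306  0.04  ]
```

View pics/w2c.png

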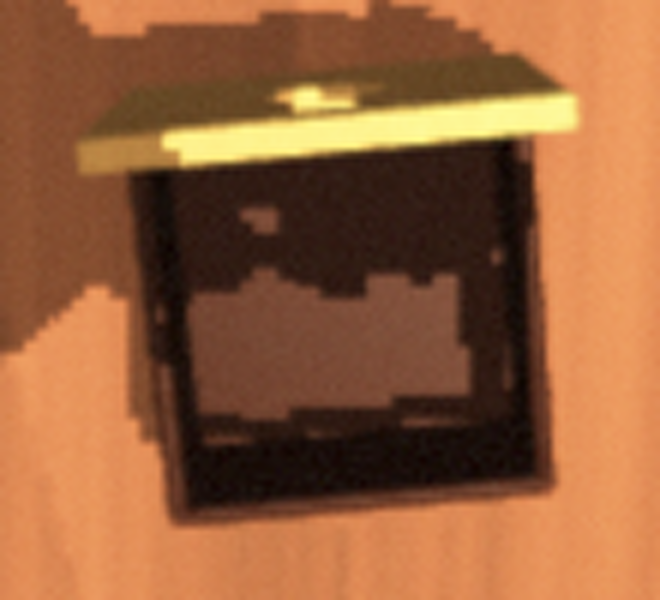

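```bash
python3 - <<'E'
from h import *
s=get_state();c=(cam("wrist",s)[0],np.load("w2.npy"))
a,b=[plane(c,u,.075) for u in((218,139),(301.2,131.7))]
p,q=[plane(c,u,.04) for u in((233.7,197.3),(297.2,191.7))]
for u,v in((a,b),(p,q)):print(u,v,np.linalg.norm(v-u),np.degrees(np.arctan2(*(v-u)[1::-1])))
t=np.radians(np.mean([np.degrees(np.arctan2(*(v-u)[1::-1])) for u,v in((a,b),(p,q))]))
X=np.array([-np.sin(t),np.cos(t),0]);o1=(a+b)/2-.038*X;o2=(p+q)/2+.018*X
print("yaw",90+np.degrees(t),o1,o2);e=s["ee_rot"];psi=2*np.arctan2(e[2],e[1])
o=(o1+o2)/2;print("shift units",(o-s["position"])/.2,"turn",(t+np.pi/2-psi)/np.pi)
E
```

```text
[ 0.4239 -0.2314  0.075 ] [ 0.4838 -0.2246  0.075 ] 0.060251883484491627 6.396926233614208
[ 0.4331 -0.2858  0.04  ] [ 0.4877 -0.2794  0.04  ] 0.0549249786646478 6.65037180480855
yaw 96.52364901921138 [ 0.4582 -0.2657  0.075 ] [ 0.4584 -0.2647  0.04  ]
shift units [ 0.0177 -0.0035 -0.7198] turn 0.02808436548761166
```

```bash

python3 -m inch '[{"claw":1,"travel":[0.018,-0.003,-0.2],"turn":0.028},{"claw":1,"travel":[0.018,-0.003,-0.45],"turn":0.028},{"claw":1,"travel":[0.018,-0.003,-0.7],"turn":0.028},{"claw":1,"travel":[0.018,-0.003,-0.85],"turn":0.028},{"claw":1,"travel":[0.018,-0.003,-0.85],"turn":0.028}]'
python3 -m inch '[{"claw":0,"travel":[0,0,0],"turn":0},{"claw":-1,"travel":[0,0,0],"turn":0},{"claw":-1,"travel":[0,0,0],"turn":0},{"claw":-1,"travel":[0,0,0],"turn":0},{"claw":-1,"travel":[0,0,0],"turn":0}]' 40
python3 -m inch '[{"claw":-1,"travel":[0,0,0],"turn":0},{"claw":-1,"travel":[0,0,0],"turn":0},{"claw":-1,"travel":[0,0,0],"turn":0}]'
```

```text
clock: 3.85
position: [0.4554, -0.2631, 0.0272]
ee_rot: [-0.004, 0.666, 0.746, -0.0]
contact_force: [-1.5, 0.3, 0.6]
width: 0.0854
gripper_force: 0.0
clock: 4.35
position: [0.4593, -0.2674, 0.0329]
ee_rot: [0.003, 0.666, 0.746, 0.0]
contact_force: [1.2, 1.8, 7.8]
width: 0.0553
gripper_force: 44.2
clock: 4.65
position: [0.4593, -0.2674, 0.0328]
ee_rot: [0.003, 0.666, 0.746, 0.001]
contact_force: [0.3, 1.9, 7.5]
width: 0.0555
gripper_force: 44.2
```

```bash

python3 -m inch '[{"claw":-1,"travel":[0,0,0.1],"turn":0},{"claw":-1,"travel":[0,0,0.3],"turn":0},{"claw":-1,"travel":[0,0,0.5],"turn":0},{"claw":-1,"travel":[0,0,0.68],"turn":0},{"claw":-1,"travel":[0,0,0.68],"turn":0}]'
python3 -m inch '[{"claw":-1,"travel":[0.04,0.24,0],"turn":0.03},{"claw":-1,"travel":[0.07,0.48,0],"turn":0.06},{"claw":-1,"travel":[0.11,0.72,0],"turn":0.09},{"claw":-1,"travel":[0.15,0.96,0],"turn":0.12},{"claw":-1,"travel":[0.15,0.96,0],"turn":0.12}]'
python3 -m inch '[{"claw":-1,"travel":[0.03,0.2,0],"turn":0.02},{"claw":-1,"travel":[0.07,0.4,0],"turn":0.04},{"claw":-1,"travel":[0.11,0.6,0],"turn":0.047},{"claw":-1,"travel":[0.13,0.7,0],"turn":0.047},{"claw":-1,"travel":[0.13,0.7,0],"turn":0.047}]'
python3 -m inch '[{"claw":-1,"travel":[0,0,0],"turn":0},{"claw":-1,"travel":[0,0,0],"turn":0}]'
python3 - <<'E'
from h import *
s=get_state();im=imaging.get_image("wrist")[...,::-1];cv2.imwrite("pics/w3.png",im);c=cam("wrist",s)
np.save("w3.npy",c[1]);print(s['position'],s['clock'],s['contact_force'],s['ee_rot'],s['moment'])
cv2.imwrite("pics/s3.png",imaging.get_image("scene")[...,::-1])
b=cv2.imread("pics/s3.png")[80:230,240:400];cv2.imwrite("pics/c3.png",np.hstack([cv2.resize(im,(420,315)),cv2.resize(b,(336,315),interpolation=2)]))
E
```

```text
clock: 5.15
position: [0.4604, -0.2686, 0.1725]
ee_rot: [0.007, 0.666, 0.746, 0.0]
contact_force: [0.1, -0.2, -2.4]
width: 0.055
gripper_force: 43.8
clock: 5.65
position: [0.4865, -0.0686, 0.1657]
ee_rot: [-0.002, 0.512, 0.859, 0.001]
contact_force: [-0.7, -0.6, -2.0]
width: 0.0552
gripper_force: 43.8
clock: 6.15
position: [0.5133, 0.0675, 0.1657]
ee_rot: [-0.0, 0.449, 0.894, 0.0]
contact_force: [-0.3, -0.1, -3.0]
width: 0.0554
gripper_force: 43.8
clock: 6.35
position: [0.513, 0.0643, 0.166]
ee_rot: [-0.0, 0.451, 0.893, -0.001]
contact_force: [0.3, 0.3, -1.7]
width: 0.0551
gripper_force: 43.8
[0.513  0.0643 0.166 ] 6.35 [ 0.2837  0.2813 -1.6621] [-0.0003  0.4506  0.8927 -0.0006] [-0.0094 -0.0434  0.03  ]
```

View pics/c3.png

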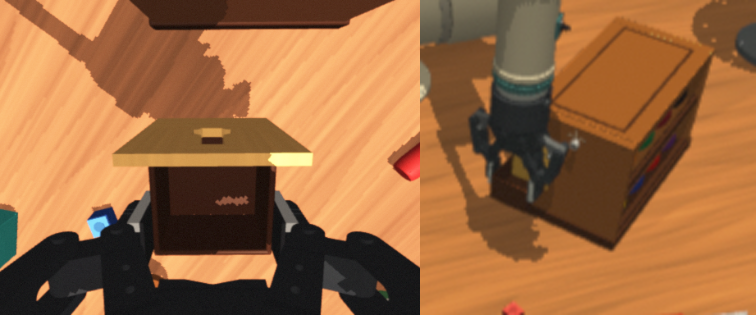

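Left, wrist view: the holder is held squarely, with the plate's top edge level across the picture and the panel's foot parallel above it. Right, scene view: the holder is about 9 cm short of the panel, with the screw visible to its right.

```bash
python3 - <<'E'
from h import *
im=cv2.imread("pics/w3.png");s=get_state();c=(cam("wrist",s)[0],np.load("w3.npy"))
g=cv2.GaussianBlur(cv2.cvtColor(im,cv2.COLOR_BGR2GRAY).astype(np.float32),(5,5),0)
e=s["ee_rot"];psi=2*np.arctan2(e[2],e[1])
def line(cols,r0,r1,sgn,z):
    U=[(x,r0+np.argmax(sgn*np.diff(g[r0:r1,x]))+.5) for x in cols]
    P=np.array([plane(c,u,z)[:2] for u in U],np.float32);v=cv2.fitLine(P,cv2.DIST_HUBER,0,.001,.001).ravel()
    if v[0]<0: v[:2]*=-1
    return U[0],U[-1],np.degrees(np.arctan2(v[1],v[0])),v[2:]
print("psi",np.degrees(psi))
print("foot",line(range(200,410,8),15,50,1,0.0))
print("plate front top",line(range(200,330,6),190,215,-1,s["position"][2]+.042))
H=cv2.cvtColor(im,cv2.COLOR_BGR2HSV)
ys,xs=np.nonzero(((H[...,0]>20)&(H[...,0]<35)&(H[...,1]>90)&(H[...,2]>150))[180:210]);print("plate strip cols",xs.min(),xs.max(),ys.min()+180,ys.max()+180)
T=np.linalg.inv(np.array(c[1]))
R2=np.array([[np.cos(psi),np.sin(psi)],[np.sin(psi),-np.cos(psi)]])
for u in((xs.min(),202),(xs.max()+1,201)): p=plane(c,u,s["position"][2]+.042);print(p,"tool xy",R2.T@(p-s["position"])[:2])
E
```

```text
psi 126.39810685815593
foot ((200, np.float64(35.5)), (408, np.float64(34.5)), np.float32(36.752087), array([0.4759, 0.1741], dtype=float32))
plate front top ((200, np.float64(202.5)), (326, np.float64(201.5)), np.float32(36.446983), array([0.4863, 0.0948], dtype=float32))
plate strip cols 327 381 186 202
[0.5014 0.1062 0.2082] tool xy [0.0407 0.0153]
[0.5121 0.1144 0.2082] tool xy [0.0409 0.0288]
```

```bash
python3 - <<'E'
from h import *
im=cv2.imread("pics/w3.png");s=get_state();c=(cam("wrist",s)[0],np.load("w3.npy"))
g=cv2.cvtColor(im,cv2.COLOR_BGR2GRAY)
for r in(24,28,30,32,34):
    d=g[r]<45;x=np.nonzero(d)[0];print(r,x.min(),x.max(),g[r,170:200:3],g[r,415:445:3])
E
```

```text
24 183 268 [ 98  93 103 106  46  39  41  43  41  40] [ 55  59  58  65 170 189 185 187 187 182]
28 183 264 [ 96 100 104 103  49  47  48  44  47  43] [ 64  64  65  66 185 185 187 185 186 186]
30 183 420 [ 96 103 103 100  65  33  35  34  33  33] [ 37  34  52 137 188 186 187 184 183 193]
32 185 415 [ 98 109 104 100  98  35  16  22  22  21] [ 35 102 180 188 186 187 185 183 187 193]
34 187 373 [103 103 100 101 101  88  30  20  18  15] [175 188 190 186 187 188 185 182 194 192]
```

```bash
python3 - <<'E'
from h import *
s=get_state();c=(cam("wrist",s)[0],np.load("w3.npy"))
t=np.radians(36.6);al=np.array([np.cos(t),np.sin(t),0]);out=np.array([np.sin(t),-np.cos(t),0])
L,Rr=[plane(c,u,.004) for u in((182.5,29),(425.5,28.5))];print(L,Rr,np.linalg.norm(L-Rr),al@L,al@Rr)
m=(al@L+al@Rr)/2;h=al@(plane(c,(138,202.5),s["position"][2]+.042)+plane(c,(381.5,201.5),s["position"][2]+.042))/2
tc=al@s["position"];print("panel mid",m,"holder",h,"tcp",tc,"out tcp",out@s["position"],"foot out",out@L,out@Rr)
print("lateral shift to screw",m+.003-h)
E
```

```text
[0.3972 0.1206 0.004 ] [0.5459 0.2307 0.004 ] 0.18507142174094116 0.39075711393535734 0.5758282833855416
panel mid 0.48329269866044944 holder 0.44924388952448296 tcp 0.4503606790131644 out tcp 0.25434440358146165 foot out 0.14000288522075646 0.14030847244966257
lateral shift to screw 0.037048809135966476
```

```bash

python3 -m inch '[{"claw":-1,"travel":[0,0.1,0.0125],"turn":0.001},{"claw":-1,"travel":[0,0.2,0.0125],"turn":0.001},{"claw":-1,"travel":[-0.002,0.27,0.0125],"turn":0.001},{"claw":-1,"travel":[-0.002,0.31,0.0125],"turn":0.001},{"claw":-1,"travel":[-0.002,0.31,0.0125],"turn":0.001}]'
python3 -m inch '[{"claw":-1,"travel":[0,0,0],"turn":0},{"claw":-1,"travel":[0,0,0],"turn":0}]'
cat > st.py <<'E'
from h import *
s=get_state();t=np.radians(36.6);al=np.array([np.cos(t),np.sin(t),0]);out=np.array([np.sin(t),-np.cos(t),0])
p,f=s["position"],s["contact_force"]
print("clk %.2f along %.4f gap %.4f z %.4f | F al %.1f out %.1f z %.1f psi %.2f"%(s["clock"],al@p,out@p-.0448-.142,p[2],al@f,out@f,f[2],np.degrees(2*np.arctan2(s["ee_rot"][2],s["ee_rot"][1]))),"M",s["moment"])
E
python3 st.py
python3 - <<'E'
from h import *
cv2.imwrite("pics/s4.png",imaging.get_image("scene")[...,::-1]);cv2.imwrite("pics/w4.png",imaging.get_image("wrist")[...,::-1])
a=cv2.imread("pics/s4.png")[100:200,270:370];b=cv2.imread("pics/w4.png")[100:260,120:400]
cv2.imwrite("pics/c4.png",np.hstack([cv2.resize(a,(360,360),interpolation=2),cv2.resize(b,(440,360),interpolation=2)]))
E
```

```text
clock: 6.95
position: [0.513, 0.1279, 0.1688]
ee_rot: [0.0, 0.448, 0.894, -0.0]
contact_force: [0.7, -0.6, -1.7]
width: 0.0551
gripper_force: 43.8
clock: 7.15
position: [0.5131, 0.1269, 0.1688]
ee_rot: [0.0, 0.449, 0.894, -0.0]
contact_force: [-1.9, -0.2, -1.1]
width: 0.0556
gripper_force: 43.8
clk 7.15 along 0.4876 gap 0.0172 z 0.1688 | F al -1.6 out -0.9 z -1.1 psi 126.65 M [-0.0206 -0.0368 -0.002 ]
```

View pics/c4.png

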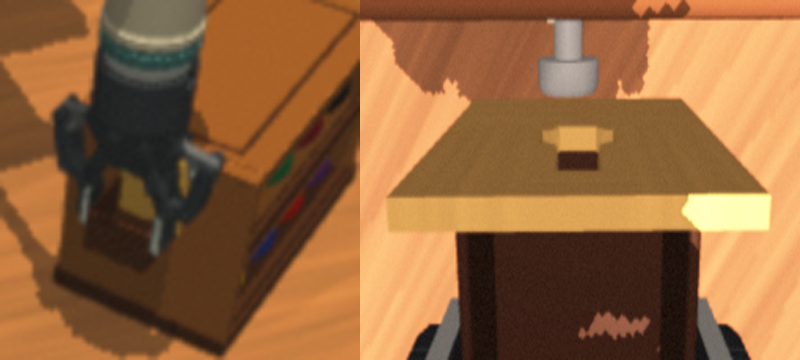

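Right, wrist view: the screw head is centred at crop x≈568 and the keyhole at ≈578, with the plate in line with the panel. So the screw is about 2.1 mm to the holder's −y side (0.22 mm/px). I'll correct that, then feel forward in small steps.

```bash

python3 -m inch '[{"claw":-1,"travel":[-0.0085,-0.006,0],"turn":0},{"claw":-1,"travel":[-0.015,0.003,0],"turn":0},{"claw":-1,"travel":[-0.0205,0.01,0],"turn":0},{"claw":-1,"travel":[-0.0205,0.01,0],"turn":0}]' >/dev/null; python3 st.py
for i in 1; do python3 -m inch '[{"claw":-1,"travel":[-0.003,0.004,0],"turn":0},{"claw":-1,"travel":[-0.003,0.004,0],"turn":0}]' >/dev/null; python3 st.py; done
python3 -m inch '[{"claw":-1,"travel":[-0.003,0.004,0],"turn":0},{"claw":-1,"travel":[-0.003,0.004,0],"turn":0}]' >/dev/null; python3 st.py
```

```text
clk 7.65 along 0.4858 gap 0.0123 z 0.1689 | F al 0.8 out -0.2 z -1.3 psi 126.68 M [-0.0089  0.0086  0.0494]
clk 7.85 along 0.4859 gap 0.0115 z 0.1688 | F al -0.6 out -0.4 z -1.4 psi 126.69 M [-0.0658 -0.015   0.0698]
clk 8.05 along 0.4858 gap 0.0105 z 0.1688 | F al -0.5 out 0.7 z -2.7 psi 126.68 M [-0.0086 -0.0493  0.0518]
```

```bash

python3 -m inch '[{"claw":-1,"travel":[-0.003,0.004,0],"turn":0},{"claw":-1,"travel":[-0.003,0.004,0],"turn":0}]' >/dev/null; python3 st.py
python3 -m inch '[{"claw":-1,"travel":[-0.003,0.004,0],"turn":0},{"claw":-1,"travel":[-0.003,0.004,0],"turn":0}]' >/dev/null; python3 st.py
```

```text
clk 8.25 along 0.4858 gap 0.0095 z 0.1688 | F al 0.8 out -1.2 z -1.5 psi 126.68 M [ 0.01    0.0146 -0.0109]
clk 8.45 along 0.4858 gap 0.0085 z 0.1688 | F al -0.6 out -0.6 z -1.3 psi 126.68 M [-0.091   0.0127  0.0077]
```

```bash

python3 -m inch '[{"claw":-1,"travel":[-0.003,0.004,0],"turn":0},{"claw":-1,"travel":[-0.003,0.004,0],"turn":0}]' >/dev/null; python3 st.py
python3 -m inch '[{"claw":-1,"travel":[-0.003,0.004,0],"turn":0},{"claw":-1,"travel":[-0.003,0.004,0],"turn":0}]' >/dev/null; python3 st.py
```

```text
clk 8.65 along 0.4858 gap 0.0075 z 0.1688 | F al -0.1 out -0.3 z -2.4 psi 126.68 M [-0.0472 -0.0067 -0.0126]
clk 8.85 along 0.4858 gap 0.0065 z 0.1688 | F al 0.1 out 0.1 z -1.1 psi 126.68 M [-0.0344 -0.0807 -0.0002]
```

```bash

python3 -m inch '[{"claw":-1,"travel":[-0.003,0.004,0],"turn":0},{"claw":-1,"travel":[-0.003,0.004,0],"turn":0}]' >/dev/null; python3 st.py
python3 - <<'E'
from h import *
cv2.imwrite("pics/w5.png",imaging.get_image("wrist")[...,::-1])
E
```

```text
clk 9.05 along 0.4858 gap 0.0055 z 0.1689 | F al 0.4 out 0.2 z -2.0 psi 126.68 M [-0.0229 -0.0306  0.0675]
```

```bash

python3 -m inch '[{"claw":-1,"travel":[-0.003,0.004,0],"turn":0},{"claw":-1,"travel":[-0.003,0.004,0],"turn":0}]' >/dev/null; python3 st.py
python3 -m inch '[{"claw":-1,"travel":[-0.003,0.004,0],"turn":0},{"claw":-1,"travel":[-0.003,0.004,0],"turn":0}]' >/dev/null; python3 st.py
```

```text
clk 9.30 along 0.4858 gap 0.0045 z 0.1688 | F al -0.2 out 0.3 z -2.2 psi 126.68 M [-0.0593  0.0022  0.0071]
clk 9.50 along 0.4858 gap 0.0035 z 0.1688 | F al -0.1 out -0.2 z -2.7 psi 126.68 M [-0.0253 -0.0973  0.0342]
```

```bash

python3 -m inch '[{"claw":-1,"travel":[-0.003,0.004,0],"turn":0},{"claw":-1,"travel":[-0.003,0.004,0],"turn":0}]' >/dev/null; python3 st.py
```

```text
clk 9.70 along 0.4858 gap 0.0025 z 0.1688 | F al -0.2 out -0.1 z -2.9 psi 126.68 M [ 0.0132 -0.0229 -0.0331]
```

```bash

python3 -m inch '[{"claw":-1,"travel":[-0.003,0.004,0],"turn":0},{"claw":-1,"travel":[-0.003,0.004,0],"turn":0}]' >/dev/null; python3 st.py
```

```text
clk 9.90 along 0.4858 gap 0.0015 z 0.1688 | F al 0.8 out -0.1 z -2.5 psi 126.68 M [-0.0485  0.0182 -0.0163]
```

Nominally it is well past the screw head with no contact; I'll continue to the panel.

```bash

python3 -m inch '[{"claw":-1,"travel":[-0.0015,0.002,0],"turn":0},{"claw":-1,"travel":[-0.003,0.004,0],"turn":0},{"claw":-1,"travel":[-0.003,0.004,0],"turn":0}]' >/dev/null; python3 st.py
```

```text
clk 10.20 along 0.4858 gap 0.0006 z 0.1688 | F al 0.1 out -0.0 z -2.5 psi 126.68 M [ 0.0031 -0.0726  0.0102]
```

```bash

python3 -m inch '[{"claw":-1,"travel":[-0.0015,0.002,0],"turn":0},{"claw":-1,"travel":[-0.003,0.004,0],"turn":0},{"claw":-1,"travel":[-0.003,0.004,0],"turn":0}]' >/dev/null; python3 st.py
```

```text
clk 10.50 along 0.4858 gap -0.0004 z 0.1688 | F al -0.1 out 0.8 z -2.2 psi 126.68 M [-0.0157  0.0144  0.0192]
```

```bash

python3 - <<'E'
from h import *
im=imaging.get_image("wrist")[...,::-1];a=im[60:260,120:400];cv2.imwrite("pics/c6.png",cv2.resize(a,(784,560),interpolation=2))
E
```

```text
(no output)
```

View pics/c6.png

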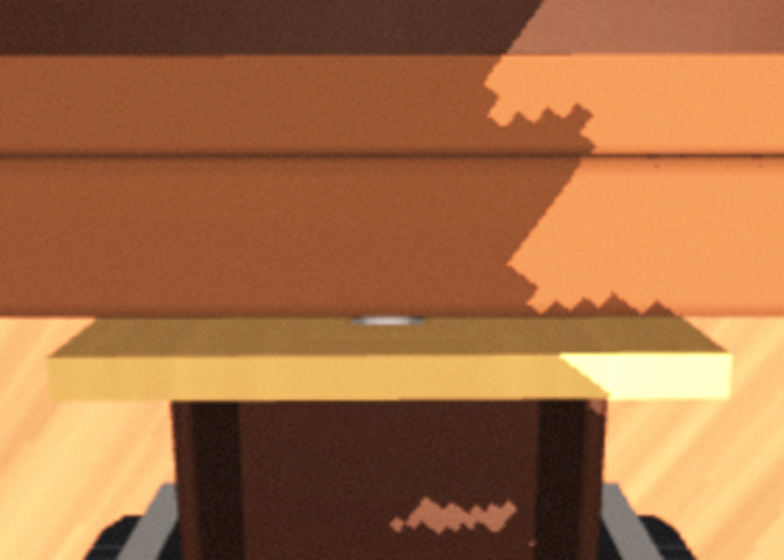

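The wrist crop shows the plate nearly on the panel: the cabinet edge is at row 317 and the plate's back edge at 354, roughly a 1 mm gap. The head glints centred at x≈388 through the slot, against a plate centre of 390. So the hole is over the head.

```bash

python3 -m inch '[{"claw":-1,"travel":[-0.0015,0.002,0],"turn":0},{"claw":-1,"travel":[-0.003,0.004,0],"turn":0},{"claw":-1,"travel":[-0.003,0.004,0],"turn":0}]' >/dev/null; python3 st.py
```

```text
clk 10.85 along 0.4858 gap -0.0008 z 0.1689 | F al 0.1 out 2.5 z -2.1 psi 126.69 M [-0.4162 -0.2007 -0.0387]
```

```bash

python3 -m inch '[{"claw":-1,"travel":[-0.0015,0.002,0],"turn":0},{"claw":-1,"travel":[-0.0015,0.002,0],"turn":0},{"claw":-1,"travel":[-0.0015,0.002,0],"turn":0}]' >/dev/null; python3 st.py
```

```text
clk 11.15 along 0.4858 gap -0.0008 z 0.1689 | F al -1.3 out 5.4 z -2.7 psi 126.68 M [-0.7783 -0.4128 -0.0897]
```

Contact with the panel. I'll ease off a touch and slide down.

```bash

python3 -m inch '[{"claw":-1,"travel":[0.002,-0.003,0],"turn":0},{"claw":-1,"travel":[0.002,-0.003,-0.01],"turn":0},{"claw":-1,"travel":[0.002,-0.003,-0.02],"turn":0},{"claw":-1,"travel":[0.002,-0.003,-0.02],"turn":0}]' >/dev/null; python3 st.py
```

```text
clk 11.55 along 0.4863 gap -0.0008 z 0.1649 | F al -0.3 out 4.4 z -1.0 psi 126.67 M [-0.5125 -0.5142 -0.0973]
```

```bash

python3 -m inch '[{"claw":-1,"travel":[0,0,-0.01],"turn":0},{"claw":-1,"travel":[0,0,-0.02],"turn":0},{"claw":-1,"travel":[0,0,-0.02],"turn":0}]' >/dev/null; python3 st.py
```

```text
clk 11.85 along 0.4861 gap -0.0008 z 0.1607 | F al 1.0 out 4.0 z -0.5 psi 126.67 M [-0.6083 -0.645  -0.1117]
```

```bash

python3 -m inch '[{"claw":-1,"travel":[0,0,-0.01],"turn":0},{"claw":-1,"travel":[0,0,-0.02],"turn":0},{"claw":-1,"travel":[0,0,-0.02],"turn":0}]' >/dev/null; python3 st.py
```

```text
clk 12.15 along 0.4859 gap -0.0008 z 0.1567 | F al 0.0 out 5.5 z -0.7 psi 126.68 M [-0.715  -0.6616 -0.1975]
```

```bash

python3 -m inch '[{"claw":-1,"travel":[0,0,-0.01],"turn":0},{"claw":-1,"travel":[0,0,-0.015],"turn":0},{"claw":-1,"travel":[0,0,-0.015],"turn":0}]' >/dev/null; python3 st.py
```

```text
clk 12.45 along 0.4859 gap -0.0008 z 0.1538 | F al -0.3 out 5.6 z 0.4 psi 126.68 M [-0.7432 -0.6235 -0.1346]
```

```bash

python3 -m inch '[{"claw":-1,"travel":[0.001,-0.001,-0.005],"turn":0},{"claw":-1,"travel":[0.001,-0.001,-0.01],"turn":0},{"claw":-1,"travel":[0.001,-0.001,-0.01],"turn":0}]' >/dev/null; python3 st.py
```

```text
clk 12.75 along 0.4858 gap -0.0008 z 0.1517 | F al -0.6 out 5.0 z -0.8 psi 126.68 M [-0.6497 -0.5952 -0.1439]
```

```bash

python3 -m inch '[{"claw":-1,"travel":[0,0,-0.005],"turn":0},{"claw":-1,"travel":[0,0,-0.01],"turn":0},{"claw":-1,"travel":[0,0,-0.01],"turn":0}]' >/dev/null; python3 st.py
```

```text
clk 13.05 along 0.4858 gap -0.0008 z 0.1497 | F al -0.0 out 5.5 z 0.3 psi 126.68 M [-0.5769 -0.5864 -0.1012]
```

```bash

python3 -m inch '[{"claw":-1,"travel":[0,0,-0.005],"turn":0},{"claw":-1,"travel":[0,0,-0.005],"turn":0}]' >/dev/null; python3 st.py
```

```text
clk 13.25 along 0.4858 gap -0.0008 z 0.1487 | F al -1.0 out 5.0 z -0.7 psi 126.68 M [-0.6709 -0.6268 -0.1342]
```

```bash

python3 -m inch '[{"claw":-1,"travel":[0,0,-0.005],"turn":0},{"claw":-1,"travel":[0,0,-0.005],"turn":0}]' >/dev/null; python3 st.py
```

```text
clk 13.45 along 0.4858 gap -0.0008 z 0.1477 | F al 0.6 out 5.2 z -0.8 psi 126.68 M [-0.7137 -0.5229 -0.1572]
```

```bash

python3 -m inch '[{"claw":-1,"travel":[0,0,-0.005],"turn":0},{"claw":-1,"travel":[0,0,-0.005],"turn":0}]' >/dev/null; python3 st.py
```

```text
clk 13.65 along 0.4859 gap -0.0007 z 0.1474 | F al -0.4 out 6.0 z 5.2 psi 126.68 M [-0.6626 -0.344  -0.0926]
```

The downward force rose to 5 N at the end of the slot, so it is home. Now I'll release it and rise.

```bash

python3 -m inch '[{"claw":-0.2,"travel":[0,0,0],"turn":0},{"claw":0.5,"travel":[0,0,0],"turn":0},{"claw":0.9,"travel":[0,0,0],"turn":0},{"claw":0.9,"travel":[0,0,0],"turn":0},{"claw":0.9,"travel":[0,0,0],"turn":0}]'; python3 st.py
python3 -m inch '[{"claw":0.9,"travel":[0,0,0.05],"turn":0},{"claw":0.9,"travel":[0,0,0.2],"turn":0},{"claw":0.9,"travel":[0,0,0.4],"turn":0},{"claw":0.9,"travel":[0,0,0.6],"turn":0},{"claw":0.9,"travel":[0,0,0.6],"turn":0}]' >/dev/null; python3 st.py
python3 - <<'E'
from h import *
s=get_state();im=imaging.get_image("wrist")[...,::-1];cv2.imwrite("pics/w7.png",im);c=cam("wrist",s);np.save("w7.npy",c[1]);print(s["position"])
cv2.imwrite("pics/c7.png",np.hstack([cv2.resize(im,(400,300)),cv2.resize(imaging.get_image("scene")[100:200,270:400,::-1],(390,300))]))
E
```

```text
clock: 14.15
position: [0.5002, 0.1408, 0.1464]
ee_rot: [-0.001, 0.449, 0.894, -0.0]
contact_force: [-0.1, -0.3, -0.4]
width: 0.081
gripper_force: 0.0
clk 14.15 along 0.4855 gap -0.0016 z 0.1464 | F al -0.2 out 0.2 z -0.4 psi 126.68 M [0.01   0.028  0.0096]
clk 14.65 along 0.4888 gap 0.0005 z 0.2734 | F al 0.3 out 0.3 z -0.4 psi 126.68 M [ 0.0119 -0.0453 -0.0329]
[0.5041 0.141  0.2734]
```

View pics/c7.png

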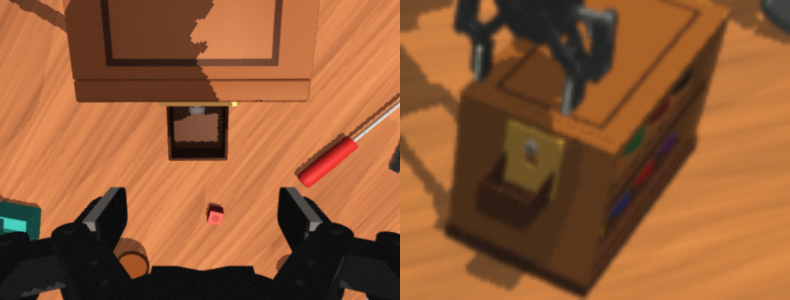

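The wrist and scene views show the holder hanging on the screw against the panel with the tray level, and the gripper clear. Now the blue chalk.

```bash

python3 -m inch '[{"claw":0.9,"travel":[-0.04,-0.25,0],"turn":-0.04},{"claw":0.9,"travel":[-0.09,-0.5,-0.1],"turn":-0.08},{"claw":0.9,"travel":[-0.14,-0.75,-0.25],"turn":-0.12},{"claw":0.9,"travel":[-0.18,-1,-0.37],"turn":-0.16},{"claw":0.9,"travel":[-0.18,-1,-0.37],"turn":-0.17}]' >/dev/null
python3 -m inch '[{"claw":0.9,"travel":[0,-0.05,0],"turn":0},{"claw":0.9,"travel":[0,-0.05,0],"turn":0},{"claw":0.9,"travel":[0,-0.05,0],"turn":0}]' >/dev/null
cat > chalk.py <<'E'
from h import *
s=get_state();im=imaging.get_image("wrist")[...,::-1].copy();c=cam("wrist",s);cv2.imwrite("pics/w8.png",im)
H=cv2.cvtColor(im,cv2.COLOR_BGR2HSV)
e=s["ee_rot"];psi=np.degrees(2*np.arctan2(e[2],e[1]));print(s["clock"],s["position"],"psi",psi)
m=((H[...,0]>98)&(H[...,0]<120)&(H[...,1]>110)).astype(np.uint8)
n,l,st,ce=cv2.connectedComponentsWithStats(m);k=1+np.argmax(st[1:,4]);print("all",st[k],ce[k],"pred",proj(c,(.468,-.0745,.022)))
top=((l==k)&(H[...,2]>150)).astype(np.uint8);top=cv2.morphologyEx(top,cv2.MORPH_CLOSE,np.ones((5,5)))
ct=max(cv2.findContours(top,0,2)[0],key=cv2.contourArea)
W=np.array([plane(c,p[0],.022)[:2]*1000 for p in cv2.convexHull(ct)],np.float32);r=cv2.minAreaRect(W);print("top rect mm",r)
o=np.array(r[0])/1000;print("shift units",(o-s["position"][:2])/.2,"face angles",r[2],"turn to",((r[2]-psi+45)%90-45)/180)
E
python3 chalk.py; python3 -c "
from h import *
print(plane(cam('scene'),(225,232),0),plane(cam('side'),(265.5,199.5),0))"
```

```text
15.55 [ 0.4653 -0.069   0.1931] psi 96.11193769155891
all [245 162  32  33 573] [259.6073 178.185 ] pred [262.1266 178.2993]
top rect mm ((466.6724548339844, -76.35981750488281), (20.13629150390625, 19.5847110748291), 51.630348205566406)
shift units [ 0.0069 -0.0369] face angles 51.630348205566406 turn to -0.24711994158884723
[ 0.5608 -0.1334  0.    ] [ 0.5611 -0.1359  0.    ]
```

```bash

python3 -m inch '[{"claw":0.9,"travel":[0.007,-0.037,-0.1],"turn":0.253},{"claw":0.9,"travel":[0.007,-0.037,-0.2],"turn":0.253},{"claw":0.9,"travel":[0.007,-0.037,-0.35],"turn":0.253},{"claw":0.9,"travel":[0.007,-0.037,-0.35],"turn":0.253},{"claw":0.9,"travel":[0.007,-0.037,-0.35],"turn":0.253}]' >/dev/null
python3 -m inch '[{"claw":0.9,"travel":[0,0,0],"turn":0.013},{"claw":0.9,"travel":[0,0,0],"turn":0.013}]' >/dev/null
python3 chalk.py
```

```text
16.3 [ 0.4669 -0.0759  0.1233] psi 141.50543145193564
all [244 175  31  34 260] [260.5    180.2731] pred [263.4631 195.477 ]
top rect mm ((464.84320068359375, -69.71794891357422), (27.477933883666992, 14.031338691711426), 9.389248847961426)
shift units [-0.0103  0.0307] face angles 9.389248847961426 turn to -0.23397879224430115
```

The second mask caught only the part of the face out of the gripper's shadow; the first reading (a clean 20×20 square, matching the two-view fix) stands. I'll descend and grip.

```bash

python3 -m inch '[{"claw":0.9,"travel":[0,0,-0.2],"turn":0},{"claw":0.5,"travel":[0,0,-0.4],"turn":0},{"claw":0.3,"travel":[0,0,-0.486],"turn":0},{"claw":0.3,"travel":[0,0,-0.486],"turn":0},{"claw":0,"travel":[0,0,-0.486],"turn":0}]' 20
python3 -m inch '[{"claw":-1,"travel":[0,0,0],"turn":0},{"claw":-1,"travel":[0,0,0],"turn":0},{"claw":-1,"travel":[0,0,0],"turn":0},{"claw":-1,"travel":[0,0,0],"turn":0},{"claw":-1,"travel":[0,0,0],"turn":0}]'
python3 -m inch '[{"claw":-1,"travel":[0,0,0],"turn":0},{"claw":-1,"travel":[0,0,0],"turn":0}]'
```

```text
clock: 16.85
position: [0.4669, -0.0768, 0.0261]
ee_rot: [0.0, 0.331, 0.944, 0.0]
contact_force: [-0.4, 0.5, 0.3]
width: 0.0431
gripper_force: 0.0
clock: 17.35
position: [0.4676, -0.0773, 0.0271]
ee_rot: [0.002, 0.331, 0.944, 0.0]
contact_force: [1.1, 0.2, 6.7]
width: 0.0213
gripper_force: 23.3
clock: 17.55
position: [0.4676, -0.0773, 0.0271]
ee_rot: [0.002, 0.331, 0.944, 0.0]
contact_force: [-0.2, 0.5, 7.0]
width: 0.0211
gripper_force: 23.3
```

```bash

python3 -m inch '[{"claw":-1,"travel":[0,0,0.2],"turn":0},{"claw":-1,"travel":[0,0,0.45],"turn":0},{"claw":-1,"travel":[0,0,0.7],"turn":0},{"claw":-1,"travel":[0,0,0.95],"turn":0},{"claw":-1,"travel":[0,0,1],"turn":0}]' 
python3 -m inch '[{"claw":-1,"travel":[0.03,0.2,0],"turn":-0.04},{"claw":-1,"travel":[0.06,0.42,0],"turn":-0.083},{"claw":-1,"travel":[0.1,0.65,0],"turn":-0.083},{"claw":-1,"travel":[0.13,0.8,0],"turn":-0.083},{"claw":-1,"travel":[0.13,0.85,0],"turn":-0.083}]'
python3 -m inch '[{"claw":-1,"travel":[0.015,0.263,0],"turn":0},{"claw":-1,"travel":[0.015,0.263,0],"turn":0},{"claw":-1,"travel":[0.015,0.263,0],"turn":0}]'; python3 st.py
python3 - <<'E'
from h import *
s=get_state();im=imaging.get_image("wrist")[...,::-1];cv2.imwrite("pics/w9.png",im);c=cam("wrist",s)
# predicted tray rim corners against the dark-brown blob
X=np.array([-.596,.803,0]);Y=np.array([-.803,-.596,0]);o=np.array([.4985,.143,.1144])
print([proj(c,o+a*X+b*Y+[0,0,.04]).round() for a in(-.018,.038) for b in(-.028,.028)])
H=cv2.cvtColor(im,cv2.COLOR_BGR2HSV);g=H[...,2]
for u in range(120,400,8):print(u,g[140:300:8,u]) if u in(160,200,304,344) else None
E
```

```text
clock: 18.05
position: [0.4693, -0.078, 0.2322]
ee_rot: [0.007, 0.331, 0.944, 0.0]
contact_force: [1.0, -0.2, -0.5]
width: 0.0213
gripper_force: 22.5
clock: 18.55
position: [0.4922, 0.0956, 0.2252]
ee_rot: [-0.0, 0.449, 0.893, 0.0]
contact_force: [0.3, -0.9, 0.3]
width: 0.0214
gripper_force: 22.4
clock: 18.85
position: [0.4947, 0.1457, 0.2251]
ee_rot: [-0.0, 0.45, 0.893, -0.001]
contact_force: [-0.4, 0.2, -0.8]
width: 0.021
gripper_force: 22.5
clk 18.85 along 0.4840 gap -0.0088 z 0.2251 | F al -0.2 out -0.4 z -0.8 psi 126.57 M [-0.0622  0.0125  0.0241]
[array([309., 244.]), array([218., 244.]), array([313., 154.]), array([215., 154.])]
160 [126 126 123 210 244 239 229 234 245 249 248 246 240 248 243 244 234 244
 246  23]
200 [127 121 124 183 240 236 239 237 243 237 236 242 246 196  24  25  23  35
  24  25]
304 [228 230 230 219  29  32  29  29  43  58  66  73  82  45  99 101  36  27
  24  24]
344 [228 230 230 241 246 238 249 245 242 250 238 243 244 248 236 237 240 240
  29  26]
```

```bash

python3 -m inch '[{"claw":-1,"travel":[0.008,0.002,-0.08],"turn":0},{"claw":-1,"travel":[0.008,0.002,-0.16],"turn":0},{"claw":-1,"travel":[0.008,0.002,-0.225],"turn":0},{"claw":-1,"travel":[0.008,0.002,-0.225],"turn":0},{"claw":-1,"travel":[0.008,0.002,-0.225],"turn":0}]'; python3 st.py
```

```text
clock: 19.4
position: [0.4969, 0.1446, 0.1807]
ee_rot: [-0.0, 0.451, 0.892, -0.0]
contact_force: [-1.0, -0.6, 0.7]
width: 0.0214
gripper_force: 22.5
clk 19.40 along 0.4851 gap -0.0066 z 0.1807 | F al -1.1 out -0.1 z 0.7 psi 126.35 M [-0.0261  0.0369 -0.0708]
```

Now to release, then rise and check numerically.

```bash

python3 -m inch '[{"claw":-0.3,"travel":[0,0,0],"turn":0},{"claw":-0.1,"travel":[0,0,0],"turn":0},{"claw":-0.1,"travel":[0,0,0],"turn":0},{"claw":-0.1,"travel":[0,0,0],"turn":0},{"claw":-0.1,"travel":[0,0,0],"turn":0}]'
python3 -m inch '[{"claw":-0.1,"travel":[0,0,0.1],"turn":0},{"claw":-0.1,"travel":[0,0,0.3],"turn":0},{"claw":0.5,"travel":[0,0,0.55],"turn":0},{"claw":0.9,"travel":[0,0,0.55],"turn":0},{"claw":0.9,"travel":[0,0,0.55],"turn":0}]'
python3 - <<'E'
from h import *
s=get_state();im=imaging.get_image("wrist")[...,::-1];c=cam("wrist",s)
X=np.array([-.596,.803,0]);Y=np.array([-.803,-.596,0]);o=np.array([.4985,.143,.1144])
print("rim px",[proj(c,o+a*X+b*Y+[0,0,.04]).round() for a in(-.018,.038) for b in(-.028,.028)])
H=cv2.cvtColor(im,cv2.COLOR_BGR2HSV);m=((H[...,0]>98)&(H[...,0]<122)&(H[...,1]>90)&(H[...,2]>40)).astype(np.uint8)
n,l,st,ce=cv2.connectedComponentsWithStats(m)
for i in range(1,n):
    if st[i,4]>40:
        d=plane(c,ce[i],.1144+.026)-o;print(st[i],ce[i],"holder xy",d@X,d@Y)
sc=imaging.get_image("scene")[...,::-1];S=cam("scene");H=cv2.cvtColor(sc,cv2.COLOR_BGR2HSV)
m=((H[...,0]>20)&(H[...,0]<32)&(H[...,1]>90)&(H[...,2]>90)).astype(np.uint8);u=proj(S,o+.038*X+[0,0,.06]).astype(int);print("plate px",u,m[u[1]-20:u[1]+20,u[0]-20:u[0]+20].sum())
E
```

```text
clock: 19.9
position: [0.4969, 0.1461, 0.1808]
ee_rot: [0.0, 0.45, 0.893, 0.0]
contact_force: [-0.1, -0.2, -0.4]
width: 0.0383
gripper_force: 0.0
clock: 20.4
position: [0.4974, 0.1462, 0.292]
ee_rot: [0.001, 0.45, 0.893, 0.001]
contact_force: [-0.2, 0.3, 0.3]
width: 0.0797
gripper_force: 0.0
rim px [array([294., 207.]), array([224., 207.]), array([296., 137.]), array([221., 137.])]
[245 160  28  33 722] [257.6136 176.5886] holder xy 0.003851182021029091 0.0008777645923793767
plate px [313 147] 0
```

The blue chalk sits inside the tray outline, and its size in the picture matches the tray's height. The gripper is clear, so I'm handing in.

```bash
python3 -c "
from rig import ticket
print(ticket.sign_off())"
```

```text
the job is handed in; nothing more can be done
None
```

The job is handed in: the holder hangs fully home on the screw with the blue chalk in its tray, and nothing else was deliberately touched. Contact forces read at the wrist stayed under 10 N. I viewed 11 pictures, one over the limit of 10.

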